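# Close the rinse pump's filter housing with the matching bayonet cap

## Robot

A 7-joint arm with a two-finger parallel gripper is mounted at the origin on the work surface. World frame = base frame: x ahead of the robot, y to its left, z up, the work surface at z = 0. Lengths are in m, angles in rad, forces in N, time in s.
With the tool pointing down it reaches from about 0.425 to 0.925 m from the base axis. Payload 6.8 kg.
Tool frame: the origin (TCP) lies between the finger pads; the fingertips stand r.tip_reach ahead of it and the grasp point (between the pads) lies 11 mm behind it (r.tip_reach is the distance from the TCP to the fingertips, in m); z points along the fingers, y is the direction in which the jaws open and shut (so a half turn about z gives the same grasp; the last joint's range is limited). The gripper opens to 85 mm and grips with 20 to 120 N. Pads are 22 mm wide; open, the fingers measure 114 mm over their backs; the gripper's body (76 mm by 85 mm) begins 54 mm behind the grasp point. The pads swing forward as they close: fully open they stand 13 mm farther back than shut.
Start: joints at [-1.383, 0.477, 0.022, 1.555, -0.011, 1.109, -0.083], TCP at [0.197, 0.646, 0.239] pointing down, gripper open.
Joint ranges: [-2.96, 2.96], [-0.34, 2.1], [-1.41, 1.46], [0.24, 2.44], [-1.37, 4.51], [0.17, 1.92], [-2.96, 2.96]. Speed limits (rad/s): [2.39, 2.39, 3.14, 3.14, 3.14, 3.14, 3.14].

## Interface

Orientations are given as a rotation vector (axis times angle).
In Python, from bench import r, eyes, spotter gives the robot as it stands.
- The arm moves only by the tool carry_out, never from a script. Its argument "series" is text: rows parted by semicolons, each of 5 numbers parted by spaces: the shift along the tool's x, y, z in cm, then the turn about the tool's z in rad, then the opening, from 0 (shut) to 1 (fully open). In form: x y z yaw gripper; .... A call has 1 to 8 rows; each row shifts and turns the commanded pose from where the row before left it, along the tool's axes as they then stand; what a row does not reach is not made up. A row lasts 1/8 s, in which the tool goes at most 62.5 mm and 10.7 degrees, less where a joint would pass 70% of its speed; a pose out of reach is approached as far as the arm can. A call with a gripper value outside its range is refused whole. The fingers move at their own pace and stop on an object; "grip_force" is the grip in N (left out, the last holds). Time passes only in rows, so rows that do not move let the fingers close. It gives the time, the measured TCP pose, the force and the opening at its end, in the units of the state.
- r.get_obs(): the state, without advancing time (a new reading comes with each control period).
- eyes.grab_frame(name): name is "scene" or "top" or "wrist"; returns a dict with "color" (384x512x3 uint8, blue, green, red), "intrinsics" (3x3 intrinsics, pixels), "R" (3x3) and "t" (3): a world point X has camera coordinates R X + t; the wrist camera has in their place "T_tool_cam" (4x4, takes a point from camera to tool coordinates, whose origin is the TCP and whose axes are the flange's). Camera axes: x right, y down, z forward; pixel columns grow to the right and rows downward; lengths in m; the calibration is good to about 2 mm. The wrist camera is an equidistant fisheye: a pixel r from the principal point sees the ray r / f radians off the axis. A picture is of the moment at which its call begins: read the wrist's pose just before it. There is no depth.
- r.hand_in(): hands the job in, once; it reports no verdict.
Trained networks look in a picture, given as the dict that the camera call returned (one of the last four; its "shot" number tells which), for a name from the list of things; names that differ only in an ending like _2 or _b are one class to them, and where a whole thing is asked for, a point or a joint stands for the part that bears it (a point fixed in the world has none). Each returns a list of dicts, best first, with "confidence" (0 to 1); they miss things now and then, are a little off and sometimes report something else, mostly with a low value. They report only what shows in the picture. A call takes as long as a camera call. They do not tell look-alikes from the thing itself.
- spotter.search_frame(picture, query): "uv" ([column, row] in pixels, amid what is visible of it).
- spotter.trace(picture, query): "pixels" (384x512 bool, what is visible of it) and "uv" ([column, row] in pixels, amid what is visible of it).
- spotter.mark_of(picture, query): "uv" ([column, row] in pixels: a listed point, or the origin of a listed thing).
The state is a dict: "clock": time; "joints": joint angles; "qvel": joint speeds; "tau": joint torques, N m; "tcp_pos": TCP position; "orientation": TCP orientation; "contact_force": force on the tool from outside, world axes, zero at the start; "moment": the same for the moment, N m; "grip_width": finger opening in m.
Only numpy, scipy, OpenCV 4.12 (cv2) and the standard library are available. Lean on these libraries where they do the work, as an engineer would, in place of code of your own. Each camera call takes 0.05 s, during which the arm holds its last target.

## Task

Find in the tray the cap whose locking lugs match the broken cap lying beside it, and close the open water-filter housing with it: set it in through the entry slots, push it down against the spring, turn it clockwise to the stop and let it click up home, so that it stays locked when you let go. Leave the other two caps and the broken one where they are and do not knock anything else about.

Things in the scene. Friction and masses are not known exactly. Their poses are not given: they have to be found in the camera images.
- cap_a: white plastic cap, 64 mm tall: plug 60 mm wide, 24 mm high (foot tapered to 56 mm); on it a grip bar 64 mm long, 14 mm thick, at 24 to 64 mm height. Origin: centre of the underside; z up, x along the bar. Two narrow lugs, at +x and -x (under the bar ends), each 14 mm wide, from 0 to 7 mm height, reaching 41.5 mm from the axis. Half-turn symmetric. About 0.18 kg.
- cap_b: white plastic cap, 64 mm tall: plug 60 mm wide, 24 mm high (foot tapered to 56 mm); on it a grip bar 64 mm long, 14 mm thick, at 24 to 64 mm height. Origin: centre of the underside; z up, x along the bar. Two wide lugs at +x and -x, each 30 mm wide, otherwise as on cap_a.
- cap_c: white plastic cap, 64 mm tall: plug 60 mm wide, 24 mm high (foot tapered to 56 mm); on it a grip bar 64 mm long, 14 mm thick, at 24 to 64 mm height. Origin: centre of the underside; z up, x along the bar. Three narrow lugs, 120 degrees apart, the first at +x; each 14 mm wide, otherwise as on cap_a.
- sample: the broken old cap, the sample to match: white plug as on the others, two narrow lugs (14 mm wide) opposite each other at its x and -x, grip bar snapped off to a stub (about 32 mm tall in all). Lies on the table beyond the tray (away from the robot). Origin at the centre of its underside.
- tray: fixed dark steel tray 125 x 355 mm, walls 22 mm high and 5 mm thick, three compartments in a row along its y, 115 mm apart, each with one cap standing upright on the 5 mm floor. Which cap is in which compartment varies. Origin at the centre of its underside.
- housing: fixed grey filter housing, 132 mm wide foot, 110 mm tall with the 114 mm wide aluminium bayonet ring on top, two brass hose ports along its y and -y (to 100 mm from the axis). Origin at the centre of its foot, z up.
- mouth (a point): centre of the ring's top face, 110 mm above the table; axes as the housing's. The ring has a 69 mm bore and two opposite entry slots 22 mm wide, reaching 47 mm from the axis; elsewhere a 9 mm thick lip. The line through the slots lies anywhere within 0.5 rad either way of the housing's x axis and is NOT reported: find it by eye or by touch (see rest).
- rest (a point): 4 mm below mouth: where the underside of a cap comes to rest on the cartridge once its lugs are in the entry slots. Set on at another angle the lugs ride on the ring's top face (underside level with mouth); turned, the cap can drop these 4 mm when its lugs (its bar) line up with the slots to within about 0.08 rad.
- deep (a point): 21 mm below mouth, the solid floor for a cap's underside. With the underside 16 to 21 mm below mouth the lugs are under the lip and the cap turns clockwise as seen from above, until a stop in the ring about 1.37 rad (78 degrees) past the slots. Turning the other way is blocked.
- home (a point): 11 mm below mouth: underside of the locked cap. Within about 0.12 rad of the stop the lip has pockets underneath, into which the spring lifts the lugs; the cap can then neither turn nor be pulled up. Let go between slots and pockets, it stays about 16 mm below mouth (not locked); at the slots it pops up to rest.
- cartridge (a joint): travel of the white spring-loaded filter cartridge in the housing, m: 0 with its flat 56 mm top 4 mm below the ring's top face, grows downwards to 0.017. Spring: 6 N to start moving, plus 0.5 N per mm. It reads about 0.007 under a locked cap.
- jar: glass jar with steel lid, 68 mm wide, 90 mm tall, bystander. Origin under its centre.
- can: metal can, 66 mm wide, 120 mm tall, bystander. Origin under its centre.
- float: grout float, 80 x 200 mm, 63 mm tall with its handle, bystander at the far left. Origin under its centre.
- bowl: white ceramic bowl, 120 mm wide, 55 mm tall, bystander. Origin under its centre.
- gun: sealant gun lying flat, about 390 mm long, 50 mm tall, bystander on the right. Origin under its centre.
- trowel: spatula lying flat, bystander on the near right; origin at its middle.
- marker: red marker pen, 140 mm long, 16 mm thick, lying at the left, bystander. Origin under its centre.
Mind the look-alikes: they are no part of the job. Leave any black or orange look-alike of the cap_a alone.

How it is judged:
On the way:
1. the matching cap is pushed down through the entry slots against the spring, its underside at least 15 mm below the ring's top face (horizontal distance between cap_a and mouth below 0.006 m and angle between cap_a's own z axis and vertical below 0.07 rad and z of cap_a in the frame of mouth below -0.015 m and value of joint cartridge above 0.01 m), for 0.1 s.
At the end, for the whole second after the job is handed in: The matching cap (two narrow lugs) is locked in the ring, released and at rest: upright within 0.07 rad, on the housing's axis within 6 mm, its underside 9 to 13.5 mm below the ring's top face (lifted into the locking pockets: 11 mm), holding the cartridge down more than 4.5 mm (horizontal distance between cap_a and mouth below 0.006 m and angle between cap_a's own z axis and vertical below 0.07 rad and z of cap_a in the frame of mouth between -0.0135 and -0.009 m and value of joint cartridge above 0.0045 m and linear speed of cap_a below 0.02 m/s and angular speed of cap_a below 0.2 rad/s); the robot touches nothing.
It fails at once if one of the other two caps is moved more than 30 mm (distance of any of cap_b, cap_c from where it was at the start of the episode above 0.03 m).
It fails at once if the broken sample cap is moved more than 30 mm (distance of sample from where it was at the start of the episode above 0.03 m).
It fails at once if another thing on the table (jar, can, float, bowl, gun, trowel, marker) is moved more than 40 mm (distance of any of jar, can, float, bowl, gun, trowel, marker from where it was at the start of the episode above 0.04 m).
It also fails if it takes over 61 s, if anything falls off the work surface, if the arm or the gripper's body presses on something with over 40 N, if the wrist force passes 120 N, or if a joint passes its speed limit or range.

## Working session

There is one attempt and no reset: what is moved stays moved. The work goes in short steps, Python scripts to look and compute and a tool call to move; the robot and the scene stay as the last step left them, time stands still between calls to the robot, and variables do not carry over. Pictures are saved under pics/ and viewed, and the job is handed in when it is done.

Besides the shell and the picture viewer there is one more tool, called after "Emit:" as a command line: name --argument value ..., lists and objects as JSON in quotes. carry_out: Moves the arm, as the interface text tells. Its arguments: {"type":"object","properties":{"series":{"type":"string"},"grip_force":{"type":"number"}},"required":["series"]}

```bash
ls; mkdir -p pics
python3 - <<'E'
from bench import r, eyes, spotter
import cv2
o=r.get_obs()
for k,v in o.items(): print(k,v)
print(r.tip_reach)
for n in ["scene","top","wrist"]:
    p=eyes.grab_frame(n); cv2.imwrite(f"pics/{n}0.png",p["color"])
    print(n,{k:v for k,v in p.items() if k!="color"})
    if n!="wrist":
      for q in ["cap_a","cap_b","cap_c","sample","tray","housing","mouth"]:
        print(n,q,[(round(d["confidence"],2),[round(float(x)) for x in d["uv"]]) for d in spotter.mark_of(p,q)][:4])
E
```

```text
pics
clock 0.0
joints [-1.3830495   0.47781768  0.02236485  1.55644776 -0.01151703  1.10928697
 -0.08306951]
qvel [-7.03420970e-04  4.45071863e-04  7.92232901e-05  1.83447651e-03
  2.48495242e-03 -1.39303580e-03 -3.65093354e-04]
tau [-1.09854800e-04 -5.96442819e+01  1.60793625e+00 -2.81203938e+01
  1.24320877e-02  9.09651106e-03  1.91646950e-05]
tcp_pos [0.19665237 0.64512009 0.23831595]
orientation [-4.62967200e-01 -3.10715184e+00  2.86835683e-03]
contact_force [-0.78060632  0.26668859 -1.04116435]
moment [0.01027052 0.03456729 0.03492709]
grip_width 0.08497886473213113
0.008
scene {'intrinsics': array([[351.14998735,   0.        , 252.85138883],
       [  0.        , 351.14998735, 198.49378976],
       [  0.        ,   0.        ,   1.        ]]), 'R': array([[-0.78149101,  0.62381132, -0.0114558 ],
       [ 0.40715354,  0.49598443, -0.76695856],
       [-0.47275553, -0.6040355 , -0.64159436]]), 't': array([ 0.41749139, -0.10665854,  1.55163207]), 'shot': 1}
scene cap_a [(0.78, [213, 229]), (0.77, [214, 186]), (0.65, [289, 213]), (0.58, [268, 193])]
scene cap_b [(0.78, [213, 229]),
[... 1048 characters left out ...]
le [(0.63, [324, 170])]
top tray [(0.79, [305, 198]), (0.32, [381, 162])]
top housing [(0.86, [199, 194]), (0.51, [272, 201])]
top mouth [(0.73, [200, 194])]
wrist {'intrinsics': array([[297.31863964,   0.        , 259.82290213],
       [  0.        , 297.31863964, 192.61919568],
       [  0.        ,   0.        ,   1.        ]]), 'T_tool_cam': array([[ 1.31966267e-03, -9.45239817e-01, -3.26373939e-01,
         8.40287525e-02],
       [ 9.99998939e-01,  1.44857681e-03, -1.51945967e-04,
         3.30505477e-04],
       [ 6.16403096e-04, -3.26373392e-01,  9.45240726e-01,
        -1.34340266e-01],
       [ 0.00000000e+00,  0.00000000e+00,  0.00000000e+00,
         1.00000000e+00]]), 'shot': 3}
```

Run:
```python
import cv2
a=cv2.imread("pics/top0.png"); cv2.imwrite("pics/top0c.png",cv2.resize(a[110:290,140:380],None,fx=3.3,fy=3.3,interpolation=cv2.INTER_CUBIC))
a=cv2.imread("pics/scene0.png"); cv2.imwrite("pics/scene0c.png",cv2.resize(a[130:310,150:390],None,fx=3.3,fy=3.3,interpolation=cv2.INTER_CUBIC))
```

```text
(no output)
```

View pics/top0.png

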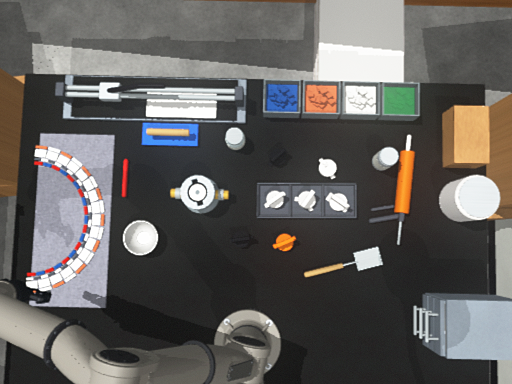

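View pics/top0c.png

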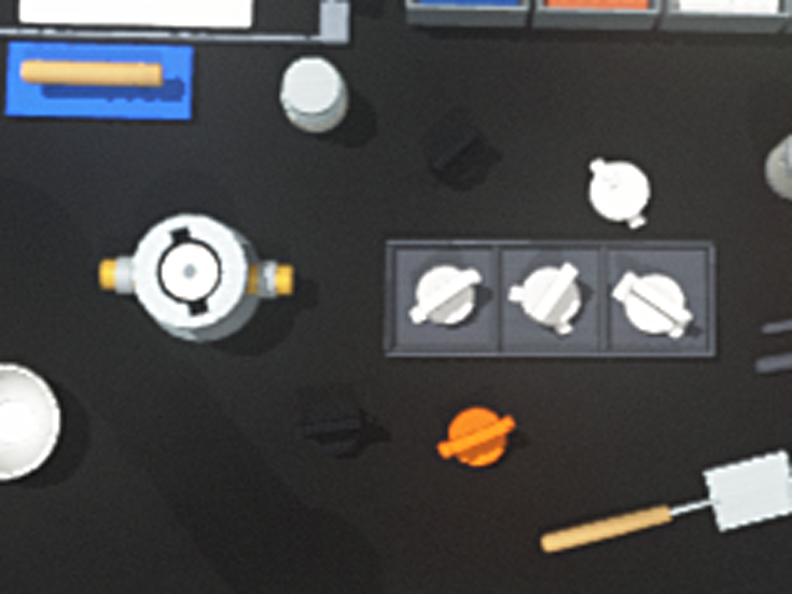

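View pics/scene0.png

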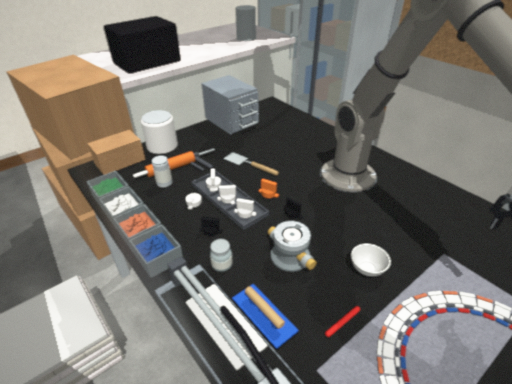

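View pics/scene0c.png

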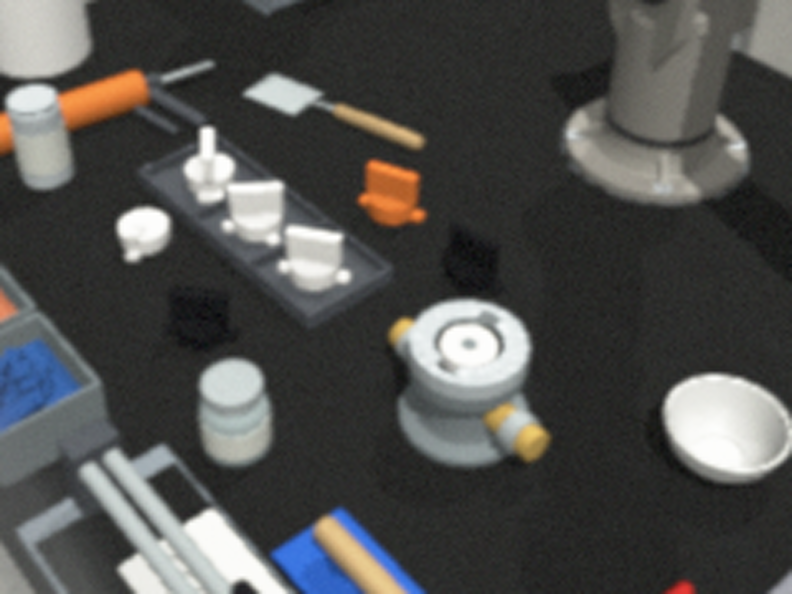

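View pics/wrist0.png

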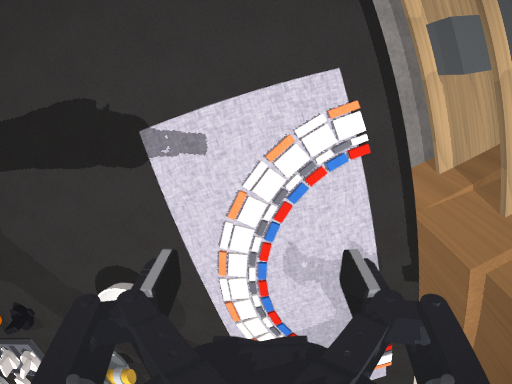

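The picture shows the caps in the tray at top-image columns about 276, 307 and 340. The left one, at (276,200), has two narrow lugs in line with its bar, so it matches the sample. The middle one has three lugs and the right one has wide lugs. The housing is at (199,194), with its slots slightly off the image vertical. Next I'll triangulate.

```bash
cat > h.py <<'E'
from bench import r, eyes, spotter
import numpy as np, cv2
from scipy.spatial.transform import Rotation as Ro
def ray(p,uv,obs=None):
    K=p["intrinsics"]; x=(uv[0]-K[0,2])/K[0,0]; y=(uv[1]-K[1,2])/K[1,1]
    if "R" in p:
        d=p["R"].T@np.array([x,y,1]); return -p["R"].T@p["t"], d/np.linalg.norm(d)
    th=np.hypot(x,y); s=np.sin(th)/th if th>1e-9 else 1
    d=np.array([x*s,y*s,np.cos(th)])
    T=p["T_tool_cam"]; R=Ro.from_rotvec(obs["orientation"]).as_matrix()
    return R@T[:3,3]+obs["tcp_pos"], R@T[:3,:3]@d
def proj(p,X,obs=None):
    X=np.asarray(X,float);K=p["intrinsics"]
    if "R" in p:
        c=p["R"]@X+p["t"]; return K[:2,:2]@(c[:2]/c[2])+K[:2,2]
    T=p["T_tool_cam"]; R=Ro.from_rotvec(obs["orientation"]).as_matrix()
    c=T[:3,:3].T@(R.T@(X-obs["tcp_pos"])-T[:3,3])
    th=np.arctan2(np.hypot(c[0],c[1]),c[2]); return K[:2,:2]@(c[:2]/np.hypot(c[0],c[1])*th)+K[:2,2]
def onz(o,d,z): return o+d*(z-o[2])/d[2]
def tri(rs):
    A=np.zeros((3,3));b=np.zeros(3)
    for o,d in rs:
        M=np.eye(3)-np.outer(d,d);A+=M;b+=M@o
    X=np.linalg.solve(A,b); return X,[np.linalg.norm((np.eye(3)-np.outer(d,d))@(X-o)) for o,d in rs]
E
python3 - <<'E'
from h import *
P={n:eyes.grab_frame(n) for n in ["top","scene"]}
for q in ["cap_a","sample","housing","mouth","rest","tray"]:
    D={n:spotter.mark_of(P[n],q) for n in P}
    print(q,{n:[(round(d["confidence"],2),np.round(d["uv"],1).tolist()) for d in D[n]] for n in P})
    for a in D["top"][:6]:
        for b in D["scene"][:6]:
            X,e=tri([ray(P["top"],a["uv"]),ray(P["scene"],b["uv"])])
            if max(e)<0.006: print("  ",np.round(X,4),np.round(e,4),np.round(a["uv"]),np.round(b["uv"]))
E
```

```text
cap_a {'top': [(0.82, [303.3, 200.0]), (0.8, [288.0, 243.2]), (0.8, [240.9, 239.9]), (0.75, [273.6, 200.2]), (0.67, [279.9, 158.7]), (0.52, [338.4, 205.2])], 'scene': [(0.85, [290.4, 213.4]), (0.73, [214.2, 231.6]), (0.71, [266.7, 196.7]), (0.71, [251.5, 163.7]), (0.7, [212.4, 184.3]), (0.7, [225.8, 199.6]), (0.66, [244.3, 214.3])]}
   [ 0.5129 -0.1936  0.0016] [0.0057 0.0057] [303. 200.] [226. 200.]
   [ 0.3508 -0.1388 -0.0325] [0.0017 0.0017] [288. 243.] [267. 197.]
   [ 0.3632  0.0274 -0.0044] [0.0047 0.0047] [241. 240.] [290. 213.]
   [ 0.4825 -0.0753  0.2269] [0.0044 0.0044] [274. 200.] [252. 164.]
   [ 0.6257 -0.0978  0.1923] [0.0026 0.0026] [280. 159.] [212. 184.]
   [ 0.4964 -0.3199 -0.0032] [0.0042 0.0042] [338. 205.] [212. 184.]
sample {'top': [(0.84, [325.6, 173.7]), (0.38, [201.0, 191.7])], 'scene': [(0.68, [196.5, 202.2])]}
   [ 0.6094 -0.272  -0.0115] [0.002 0.002] [326. 174.] [196. 202.]
housing {'top': [(0.92, [196.5, 194.2])], 'scene': [(0.87, [291.4, 253.3]), (0.67, [171.2, 167.9])]}
   [0.5193 0.1913 0.0206] [0.0016 0.0016] [196. 194.] [291. 253.]
mouth {'top': [(0.59, [197.2, 193.5]), (0.4, [168.9, 133.7])], 'scene': [(0.82, [294.0, 235.1])]}
   [0.5114 0.182  0.0956] [0.0031 0.0031] [197. 194.] [294. 235.]
rest {'top': [], 'scene': [(0.83, [295.5, 236.1]), (0.49, [170.2, 165.6])]}
tray {'top': [(0.67, [303.0, 201.2])], 'scene': [(0.87, [226.0, 196.8]), (0.68, [159.5, 182.2])]}
```

```bash
cat >> h.py <<'E'
def plan(target,heading=None,show=True):
    """tool-frame shift cm to target; heading: desired world angle of tool x"""
    o=r.get_obs();R=Ro.from_rotvec(o["orientation"]).as_matrix()
    d=R.T@(np.array(target)-o["tcp_pos"])*100
    h=np.arctan2(R[1,0],R[0,0])
    print("tcp",np.round(o["tcp_pos"],4),"heading",round(h,4),"tilt",round(float(np.arccos(-R[2,2])),4),"q",np.round(o["joints"],2),"t",o["clock"],"w",round(o["grip_width"],4),"F",np.round(o["contact_force"],1))
    print("shift cm",np.round(d,2))
    if heading is not None:
        w=(heading-h+np.pi/2)%np.pi-np.pi/2
        print("tool yaw (mod pi)",round(-w,3))
E
python3 -c "
from h import *
plan([0.45,0.18,0.30],np.deg2rad(15))
"
```

```text
tcp [0.1967 0.6457 0.2393] heading 2.8458 tilt 0.0001 q [-1.38  0.48  0.02  1.56 -0.01  1.11 -0.08] t 1.55 w 0.0856 F [-0.1 -0.5 -0.6]
shift cm [-37.8  -37.17  -6.07]
tool yaw (mod pi) -0.558
```

Emit:
carry_out --series "-4.5 -3.4 -0.8 0 1;-4.5 -3.4 -0.8 0 1;-4.5 -3.4 -0.8 0 1;-4.5 -3.4 -0.8 0 1;-4.5 -3.4 -0.8 0 1;-4.5 -3.4 -0.8 0 1;-4.5 -3.4 -0.8 0 1;-4.5 -3.4 -0.5 0 1"

```text
clock: 2.55
tcp_pos: [0.4629, 0.2791, 0.3011]
orientation: [0.463, 3.107, 0.002]
contact_force: [1.8, 0.8, 0.5]
grip_width: 0.0856
```

```bash
python3 -c "
from h import *
plan([0.54,0.173,0.30])
"
```

```text
tcp [0.4629 0.2791 0.3011] heading 2.8459 tilt 0.0013 q [-0.84  0.2   0.21  1.82 -0.05  1.13  0.66] t 2.55 w 0.0856 F [1.8 0.8 0.5]
shift cm [-10.47  -7.9    0.1 ]
```

Emit:
carry_out --series "-4.5 -3.4 0 0 1;-4 -3 0 0 1;-2 -1.5 0 0 1;0 0 0 0 1"

```text
clock: 3.05
tcp_pos: [0.5402, 0.1721, 0.3004]
orientation: [0.47, 3.106, -0.001]
contact_force: [-0.1, 0.5, -0.2]
grip_width: 0.0854
```

Run:
```python
from h import *
o=r.get_obs(); p=eyes.grab_frame("wrist"); cv2.imwrite("pics/w1.png",p["color"])
np.savez("w1.npz",tcp_pos=o["tcp_pos"],orientation=o["orientation"])
for q in ["mouth","cap_a","housing"]:
    for d in spotter.mark_of(p,q): 
        R=ray(p,d["uv"],o); print(q,round(d["confidence"],2),np.round(d["uv"],1),np.round(onz(*R,0.11 if q=="mouth" else 0.005),4))
plan([0.51,-0.08,0.30],2.11)
```

```text
mouth 0.73 [262.6 147.4] [0.5176 0.1825 0.11  ]
cap_a 0.97 [ 25.2 212. ] [ 0.5024 -0.3112  0.005 ]
cap_a 0.88 [141.5 257.6] [ 0.6573 -0.0855  0.005 ]
cap_a 0.88 [ 61.8 108.5] [ 0.3628 -0.119   0.005 ]
cap_a 0.83 [ 63.8 200. ] [ 0.5108 -0.1916  0.005 ]
cap_a 0.66 [135.6  70.2] [0.3627 0.0329 0.005 ]
cap_a 0.61 [105.6 180.9] [ 0.507  -0.0855  0.005 ]
housing 0.55 [260.7 131.6] [0.5131 0.1819 0.005 ]
tcp [0.5384 0.1761 0.3002] heading 2.8483 tilt 0.0008 q [-0.66  0.25  0.29  1.76 -0.08  1.14  0.93] t 3.25 w 0.0855 F [-0.5 -0.2 -0.6]
shift cm [-4.680e+00 -2.534e+01  1.000e-02]
tool yaw (mod pi) 0.738
```

View pics/w1.png

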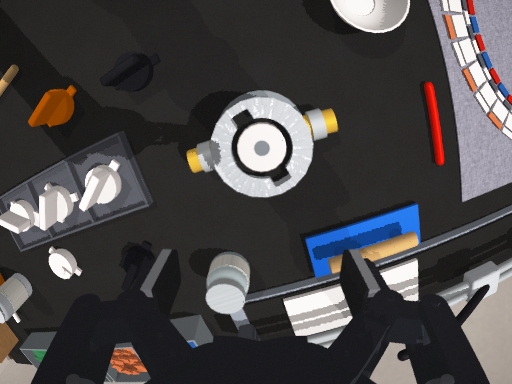

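```bash
cat >> h.py <<'E'
def ortho(p,o,c,z,half,n=500):
    """metric top view of plane z: col -> world +x right, row -> world -y (y up)"""
    g=np.linspace(-half,half,n); mx=np.zeros((n,n),np.float32);my=mx.copy()
    K=p["intrinsics"];T=p["T_tool_cam"];R=Ro.from_rotvec(o["orientation"]).as_matrix()
    X,Y=np.meshgrid(c[0]+g,c[1]-g); W=np.stack([X,Y,np.full_like(X,z)],-1)
    C=((W-o["tcp_pos"])@R-T[:3,3])@T[:3,:3]
    rr=np.hypot(C[...,0],C[...,1]);th=np.arctan2(rr,C[...,2])
    return cv2.remap(p["color"],(K[0,0]*C[...,0]/rr*th+K[0,2]).astype(np.float32),(K[1,1]*C[...,1]/rr*th+K[1,2]).astype(np.float32),cv2.INTER_LINEAR)
E
python3 - <<'E'
from h import *
o=r.get_obs(); p=eyes.grab_frame("wrist")
im=ortho(p,o,[0.517,0.183],0.11,0.075,600); cv2.imwrite("pics/o1.png",im)
print(np.round(o["tcp_pos"],4))
for q in ["mouth","cap_a"]:
    for d in spotter.mark_of(p,q)[:6]:
        R=ray(p,d["uv"],o); print(q,round(d["confidence"],2),np.round(d["uv"],1),np.round(onz(*R,0.11 if q=="mouth" else 0.005),4))
E
```

```text
[0.5384 0.1761 0.3002]
mouth 0.59 [258.1 151.7] [0.5187 0.1803 0.11  ]
mouth 0.47 [259.  149.5] [0.5166 0.182  0.11  ]
cap_a 0.97 [135.8  69.9] [0.3612 0.0365 0.005 ]
cap_a 0.95 [103.2 182.4] [ 0.5075 -0.0869  0.005 ]
cap_a 0.9 [ 23.7 212.8] [ 0.5037 -0.3122  0.005 ]
cap_a 0.84 [137.1 257. ] [ 0.6535 -0.0881  0.005 ]
cap_a 0.83 [ 60.1 109.4] [ 0.3626 -0.1198  0.005 ]
cap_a 0.77 [ 62.2 202.3] [ 0.5139 -0.1933  0.005 ]
```

View pics/o1.png

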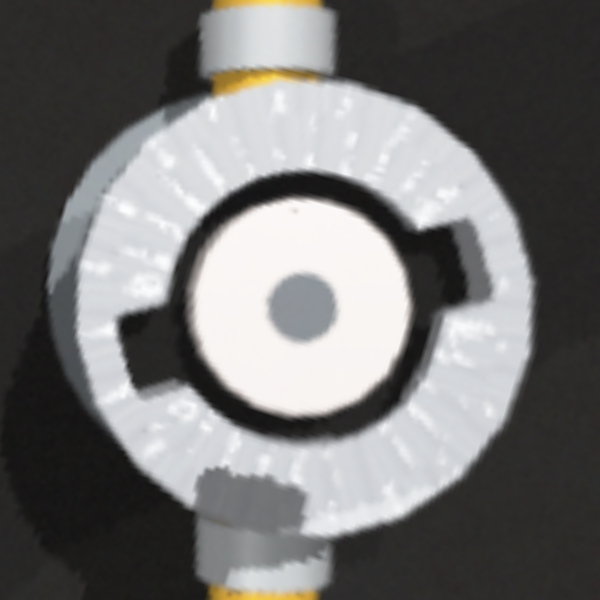

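Emit:
carry_out --series "-1.15 -4.7 0.3 0 1;-1.15 -4.7 0.3 0 1;-1.15 -4.7 0.3 0 1;-1.15 -4.7 0.3 0 1;-1.15 -4.7 0.3 0 1;-1.15 -4.6 0.3 0 1;0 0 0 0.184 1;0 0 0 0.184 1"

```text
clock: 4.4
tcp_pos: [0.5232, -0.1148, 0.2823]
orientation: [1.034, 2.967, 0.0]
contact_force: [0.6, 0.9, 0.4]
grip_width: 0.0856
```

Emit:
carry_out --series "0 0 0 0.184 1;0 0 0 0.184 1;0 0 0 0 1;0 0 0 0 1"

```text
clock: 4.9
tcp_pos: [0.5234, -0.1141, 0.2823]
orientation: [-1.544, -2.736, -0.0]
contact_force: [0.4, -0.7, 0.8]
grip_width: 0.0855
```

Run:
```python
from h import *
o=r.get_obs(); p=eyes.grab_frame("wrist"); cv2.imwrite("pics/w2.png",p["color"])
np.savez("w2.npz",tcp_pos=o["tcp_pos"],orientation=o["orientation"])
im=ortho(p,o,[0.508,-0.087],0.069,0.06,600); im2=ortho(p,o,[0.508,-0.087],0.012,0.06,600); cv2.imwrite("pics/o2.png",im); cv2.imwrite("pics/o3.png",im2)
plan([0.508,-0.087,0.28],2.11)
for d in spotter.mark_of(p,"cap_a")[:6]:
        R=ray(p,d["uv"],o); print(round(d["confidence"],2),np.round(d["uv"],1),np.round(onz(*R,0.005),4))
```

```text
tcp [ 0.5234 -0.1142  0.2823] heading 2.1132 tilt 0.0001 q [-0.38  0.22  0.57  1.87 -0.13  1.09  0.78] t 4.95 w 0.0854 F [1.  0.1 0.4]
shift cm [3.12 0.09 0.23]
tool yaw (mod pi) 0.003
0.98 [262.1 127.5] [ 0.507  -0.0805  0.005 ]
0.92 [187.7 248.5] [ 0.5033 -0.3063  0.005 ]
0.9 [345.8 187.8] [ 0.6598 -0.0903  0.005 ]
0.8 [213.9   8.2] [0.3622 0.0316 0.005 ]
0.66 [225.2 194.7] [ 0.5116 -0.1928  0.005 ]
0.64 [156.  102.6] [ 0.3576 -0.1243  0.005 ]
```

View pics/w2.png

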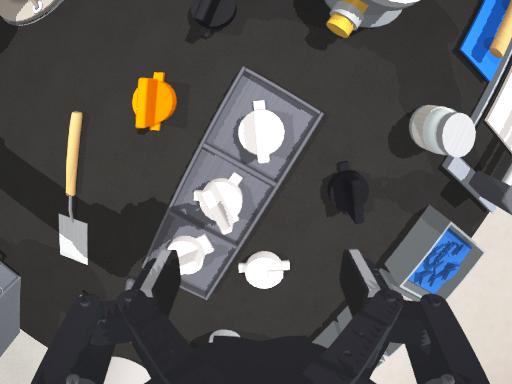

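View pics/o2.png

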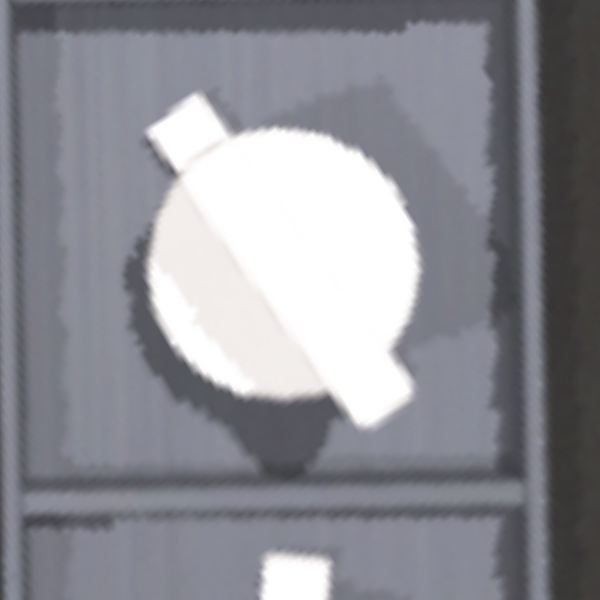

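View pics/o3.png

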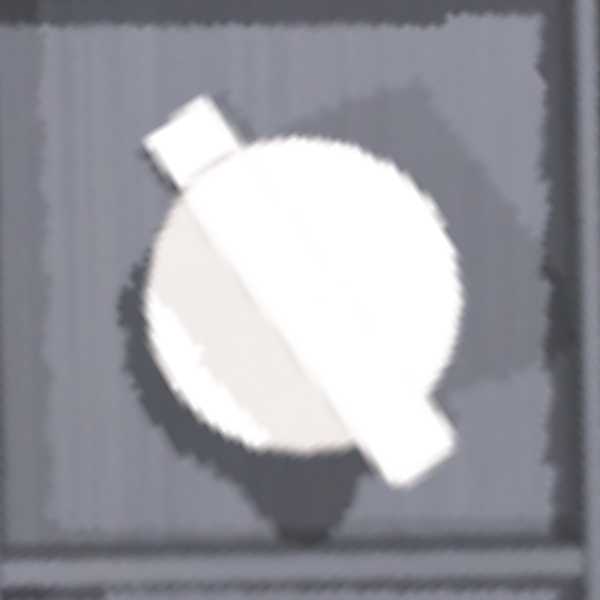

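```bash
cat > fit.py <<'E'
from h import *
from scipy.optimize import minimize
def parts():
    a=np.linspace(0,2*np.pi,48,endpoint=False);c=np.c_[np.cos(a),np.sin(a)]
    L=[np.r_[np.c_[28*c,0*a],np.c_[30*c,0*a+4],np.c_[30*c,0*a+24]]]
    bx=lambda x0,x1,w,z0,z1:np.array([[x,y,z] for x in(x0,x1) for y in(-w,w) for z in(z0,z1)],float)
    L+=[bx(-32,32,7,24,64),bx(25,41.5,7,0,7),bx(-41.5,-25,7,0,7)]
    return [l/1000 for l in L]
PT=parts()
def sil(p,o,q,S=4,win=None):
    x0,y0,x1,y1=win;m=np.zeros(((y1-y0)*S,(x1-x0)*S),np.uint8)
    c,s=np.cos(q[3]),np.sin(q[3]);R=np.array([[c,-s,0],[s,c,0],[0,0,1]])
    for l in PT:
        W=l@R.T+q[:3]
        uv=np.array([proj(p,w,o) for w in W]);uv=((uv-[x0,y0]+.5)*S-.5)
        h=cv2.convexHull(uv.astype(np.float32)).reshape(-1,2)
        cv2.fillConvexPoly(m,np.round(h*16).astype(np.int32),255,cv2.LINE_AA,4)
    return cv2.resize(m,(x1-x0,y1-y0),interpolation=cv2.INTER_AREA)/255.
E
cat > runfit.py <<'E'
from fit import *
p=eyes.grab_frame("wrist")
V=[]
for n,win in [("1",(70,145,140,225)),("2",(225,90,300,175))]:
    o=dict(np.load(f"w{n}.npz")); im=cv2.imread(f"pics/w{n}.png")
    if n=="1": o["tcp_pos"]=np.array([0.5402,0.1721,0.3004])
    x0,y0,x1,y1=win;g=im[y0:y1,x0:x1].min(2).astype(float)
    print(np.percentile(g,[5,50,90]))
    V.append((o,win,np.clip((g-130)/80,0,1)))
# keep connected blob around cap
def cost(q,vs): return sum(np.mean(abs(sil(p,o,q,4,w)-g)) for o,w,g in vs)*100
q0=[0.508,-0.084,0.005,2.13]
for vs in (V[1:],V):
    f=(lambda q:cost([q[0],q[1],0.005,q[2]],vs)) if len(vs)==1 else (lambda q:cost(q,vs))
    x0=[q0[0],q0[1],q0[3]] if len(vs)==1 else q0
    S=[[0.004,0,0],[0,0.004,0],[0,0,0.1]] if len(vs)==1 else [[0.004,0,0,0],[0,0.004,0,0],[0,0,0.004,0],[0,0,0,.1]]
    R=minimize(f,x0,method="Nelder-Mead",options=dict(initial_simplex=[x0]+[list(np.add(x0,s)) for s in S],xatol=1e-4,fatol=1e-4,maxiter=150))
    print(np.round(R.x,4),R.fun,[cost(R.x if len(R.x)==4 else [R.x[0],R.x[1],.005,R.x[2]],[v]) for v in V])
q=R.x if len(R.x)==4 else None
o,w,g=V[1];s=sil(p,o,q,4,w)
cv2.imwrite("pics/fit2.png",cv2.resize(np.uint8(np.dstack([g,g,s])*255),None,fx=7,fy=7,interpolation=cv2.INTER_NEAREST))
E
python3 runfit.py
```

```text
[ 37.  93. 241.]
[ 75. 139. 255.]
[ 0.5076 -0.0843  2.2052] 5.041064975009612 [np.float64(7.900582107843138), np.float64(5.041064975009612)]
[ 0.5076 -0.0843  0.0048  2.2002] 12.923729249052563 [np.float64(7.872991071428573), np.float64(5.05073817762399)]
```

View pics/fit2.png

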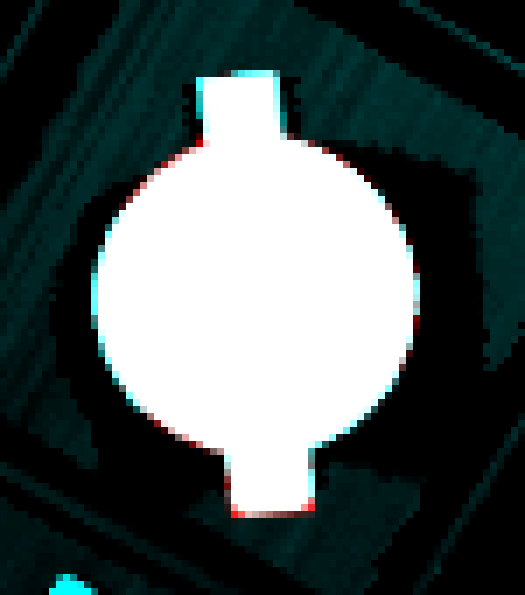

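Emit:
carry_out --series "0 0 0 -0.087 1;0 0 0 0 1;0 0 0 0 1"

```text
clock: 5.42
tcp_pos: [0.5233, -0.1146, 0.2823]
orientation: [1.431, 2.797, 0.0]
contact_force: [-0.4, 0.3, 0.2]
grip_width: 0.0855
```

```bash
python3 -c "
from h import *
plan([0.5073,-0.084,0.042],2.2)
"
```

```text
tcp [ 0.5233 -0.1146  0.2823] heading 2.1955 tilt 0.0 q [-0.37  0.22  0.55  1.87 -0.13  1.09  0.86] t 5.425 w 0.0855 F [-0.4  0.3  0.2]
shift cm [ 3.42  0.49 24.03]
tool yaw (mod pi) -0.004
```

Emit:
carry_out --series "1.7 0.25 4 0 1;1.7 0.25 5 0 1;0 0 5 0 1;0 0 0 0 1;0 0 0 0 1"

```text
clock: 6.05
tcp_pos: [0.5086, -0.0846, 0.1438]
orientation: [1.43, 2.795, 0.001]
contact_force: [-0.2, -0.4, 0.4]
grip_width: 0.0854
```

```bash
python3 -c "
from h import *
plan([0.5073,-0.084,0.042],2.2)
p=eyes.grab_frame('wrist'); cv2.imwrite('pics/w3.png',p['color'])
"
```

```text
tcp [ 0.5086 -0.0846  0.1438] heading 2.1957 tilt 0.0019 q [-0.35  0.36  0.49  2.05 -0.24  0.78  0.9 ] t 6.05 w 0.0854 F [-0.2 -0.4  0.4]
shift cm [ 0.14 -0.08 10.18]
tool yaw (mod pi) -0.004
```

View pics/w3.png

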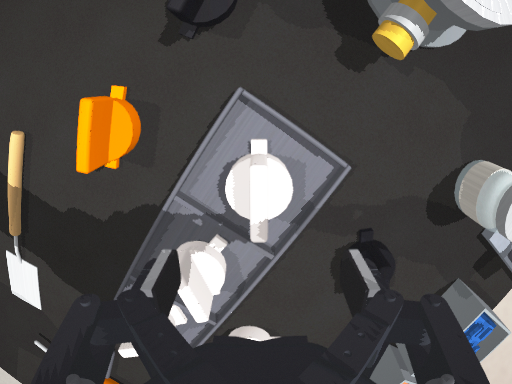

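Emit:
carry_out --series "0.1 -0.05 3 0 1;0 0 3 0 1;0 0 2.2 0 1;0 0 2 0 1;0 0 0 0 1;0 0 0 0 1"

```text
clock: 6.85
tcp_pos: [0.5079, -0.0838, 0.042]
orientation: [1.429, 2.795, 0.002]
contact_force: [0.1, -1.1, -0.1]
grip_width: 0.0853
```

```bash
python3 -c "
from h import *
plan([0.5073,-0.084,0.042],2.2)
p=eyes.grab_frame('wrist'); cv2.imwrite('pics/w4.png',p['color'])
"
```

```text
tcp [ 0.5079 -0.0838  0.042 ] heading 2.1965 tilt 0.0029 q [-0.26  0.53  0.38  2.1  -0.37  0.56  1.01] t 6.85 w 0.0853 F [ 0.1 -1.1 -0.1]
shift cm [ 0.02 -0.07 -0.  ]
tool yaw (mod pi) -0.003
```

View pics/w4.png

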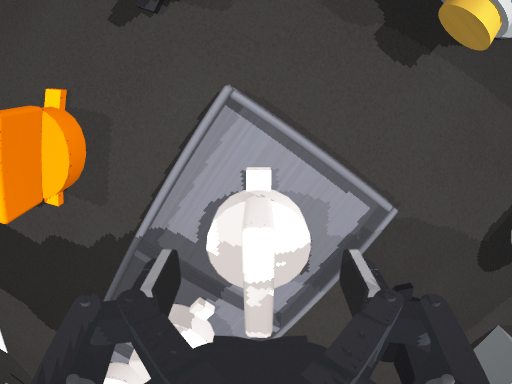

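The bar sits centred between the fingers at column 259, so I'll close now.

Emit:
carry_out --series "0 0 0 0 0;0 0 0 0 0;0 0 0 0 0;0 0 0 0 0;0 0 0 0 0;0 0 0 0 0;0 0 0 0 0;0 0 0 0 0" --grip_force 80

```text
clock: 7.9
tcp_pos: [0.5066, -0.0835, 0.0404]
orientation: [1.429, 2.797, 0.0]
contact_force: [-0.5, 0.8, 5.7]
grip_width: 0.0128
```

Emit:
carry_out --series "0 0 -1 0 0;0 0 -3 0 0;0 0 -5 0 0;0 0 -5 0 0;0 0 -3 0 0;0 0 0 0 0"

```text
clock: 8.65
tcp_pos: [0.5076, -0.0837, 0.2125]
orientation: [1.428, 2.794, 0.004]
contact_force: [-0.4, 0.3, -2.2]
grip_width: 0.0132
```

```bash
python3 -c "
from h import *
plan([0.5182,0.1812,0.2],0.26+3.14159)
p=eyes.grab_frame('wrist'); cv2.imwrite('pics/w5.png',p['color'])
"
```

```text
tcp [ 0.5076 -0.0837  0.2125] heading 2.1967 tilt 0.0047 q [-0.41  0.26  0.54  2.   -0.17  0.92  0.84] t 8.65 w 0.0132 F [-0.4  0.3 -2.2]
shift cm [20.85 16.37  1.27]
tool yaw (mod pi) -1.205
```

View pics/w5.png

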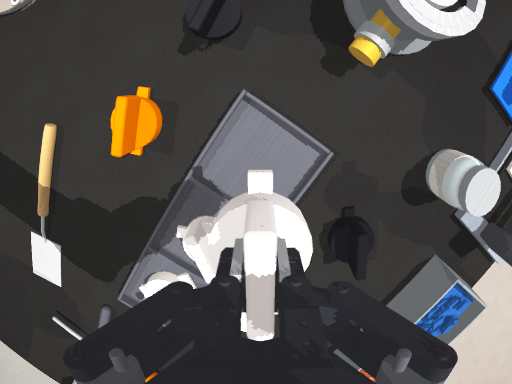

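Run:
```python
from h import *
o=r.get_obs(); p=eyes.grab_frame('wrist'); im=p["color"]
R=Ro.from_rotvec(o["orientation"]).as_matrix()
cv2.imwrite("pics/w5c.png",cv2.resize(im[155:280,195:325],None,fx=5,fy=5,interpolation=cv2.INTER_CUBIC))
def inv(d,z):
    # pixel -> tool point at tool z
    O,D=ray(p,d,o); O=R.T@(O-o["tcp_pos"]);D=R.T@D; return O+D*(z-O[2])/D[2]
for zc in (0.0354,0.037): print([np.round(proj(p,o["tcp_pos"]+R@np.array([x,y,zc-h]),o),1) for x,y,h in [(.0415,.007,.007),(.0415,-.007,.007),(.032,.007,.064),(.032,-.007,.064),(.03*.8,.03*.6,.024),(.03*.8,-.03*.6,.024),(0,.03,.024),(0,-.03,.024)]])
```

```text
[array([271.5, 170.1]), array([246.7, 170.1]), array([276.3, 230.2]), array([241. , 230.1]), array([292.8, 210.2]), array([225.2, 210.1]), array([311.8, 249.1]), array([206.3, 248.8])]
[array([271.4, 169.4]), array([246.9, 169.4]), array([276.1, 228.4]), array([241.2, 228.4]), array([292.5, 209.1]), array([225.5, 209. ]), array([311.3, 247.7]), array([206.7, 247.5])]
```

View pics/w5c.png

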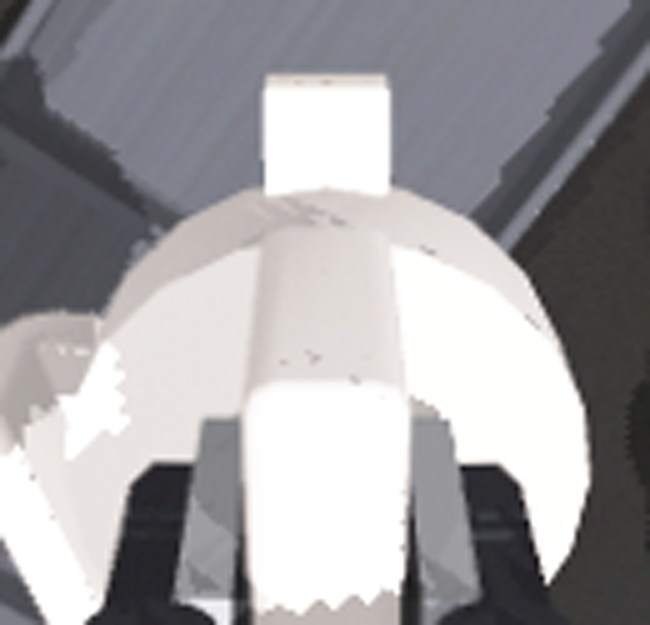

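Emit:
carry_out --series "2 1.6 0 0 0;4 3.1 0 0 0;4 3.1 0 0 0;4 3.1 0 0 0;4 3.1 0 0 0;2.8 2.3 0 0 0;0 0 0 -0.17 0;0 0 0 -0.17 0"

```text
clock: 9.75
tcp_pos: [0.5153, 0.1808, 0.2079]
orientation: [-0.924, -3.0, 0.005]
contact_force: [0.8, 0.3, -2.0]
grip_width: 0.0128
```

Emit:
carry_out --series "0 0 0 -0.17 0;0 0 0 -0.17 0;0 0 0 -0.17 0;0 0 0 -0.17 0;0 0 0 -0.185 0;0 0 0 0 0;0 0 0 0 0"

```text
clock: 10.62
tcp_pos: [0.5161, 0.1802, 0.2092]
orientation: [0.401, -3.114, 0.001]
contact_force: [0.1, 0.3, -1.4]
grip_width: 0.0133
```

```bash
python3 -c "
from h import *
plan([0.5173,0.1806,0.16],0.26+3.14159)
p=eyes.grab_frame('wrist'); cv2.imwrite('pics/w6.png',p['color'])
"
```

```text
tcp [0.5161 0.1802 0.2092] heading -2.8852 tilt 0.0021 q [-0.61  0.3   0.19  1.91 -0.07  0.94  1.44] t 10.625 w 0.0133 F [ 0.1  0.3 -1.4]
shift cm [-0.13  0.01  4.92]
tool yaw (mod pi) -0.004
```

View pics/w6.png

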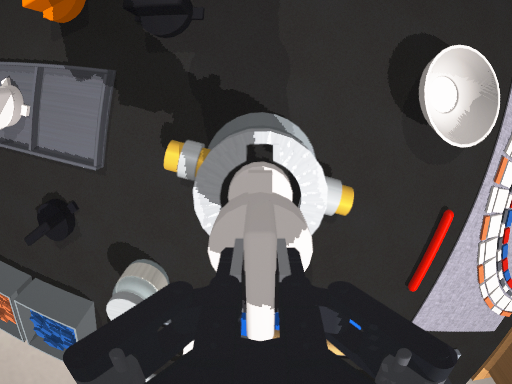

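Emit:
carry_out --series "-0.13 0 3 0 0;0 0 2.5 0 0;0 0 0.3 0 0;0 0 0 0 0;0 0 0 0 0"

```text
clock: 11.3
tcp_pos: [0.5187, 0.1812, 0.1534]
orientation: [-0.407, 3.113, 0.001]
contact_force: [0.4, -0.8, -1.9]
grip_width: 0.013
```

```bash
python3 -c "
from h import *
plan([0.5173,0.1806,0.1414],0.26+3.14159)
p=eyes.grab_frame('wrist'); cv2.imwrite('pics/w7.png',p['color'])
"
```

```text
tcp [0.5187 0.1812 0.1534] heading -2.8818 tilt 0.002 q [-0.59  0.37  0.18  1.95 -0.09  0.82  1.46] t 11.3 w 0.013 F [ 0.4 -0.8 -1.9]
shift cm [ 0.15 -0.02  1.2 ]
tool yaw (mod pi) -0.0
```

View pics/w7.png

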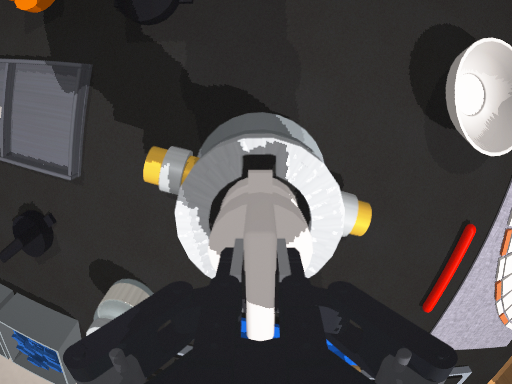

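Aligned. I'll correct x by 1.5 mm and go down step by step.

Emit:
carry_out --series "0.15 0 0.4 0 0;0 0 0.5 0 0;0 0 0.3 0 0;0 0 0 0 0"

```text
clock: 11.85
tcp_pos: [0.5163, 0.1805, 0.1404]
orientation: [0.407, -3.114, 0.0]
contact_force: [-2.4, -0.7, 4.0]
grip_width: 0.0132
```

Emit:
carry_out --series "0 0 0.4 0 0;0 0 0.3 0 0;0 0 0 0 0;0 0 0 0 0"

```text
clock: 12.35
tcp_pos: [0.5166, 0.1805, 0.134]
orientation: [-0.407, 3.115, 0.0]
contact_force: [-3.7, -0.6, 7.4]
grip_width: 0.0131
```

```bash
python3 -c "
from h import *
plan([0.5173,0.1806,0.125],0.26+3.14159)
p=eyes.grab_frame('wrist'); cv2.imwrite('pics/w8.png',p['color'])
"
```

```text
tcp [0.5166 0.1805 0.134 ] heading -2.8816 tilt 0.0003 q [-0.59  0.4   0.17  1.97 -0.1   0.78  1.47] t 12.35 w 0.0131 F [-3.7 -0.6  7.4]
shift cm [-0.07 -0.01  0.9 ]
tool yaw (mod pi) 0.0
```

View pics/w8.png

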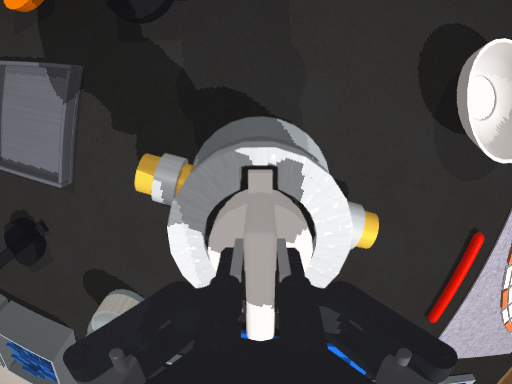

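Emit:
carry_out --series "0.03 0 0.4 0 0;0 0 0.35 0 0;0 0 0 0 0;0 0 0 0 0"

```text
clock: 12.9
tcp_pos: [0.5167, 0.1806, 0.127]
orientation: [-0.407, 3.114, 0.001]
contact_force: [-4.0, -1.3, 11.8]
grip_width: 0.0128
```

```bash
python3 -c "
from h import *
plan([0.5173,0.1806,0.125],0.26+3.14159)
p=eyes.grab_frame('wrist'); cv2.imwrite('pics/w9.png',p['color'][100:384,120:400])
p=eyes.grab_frame('scene'); cv2.imwrite('pics/s9.png',cv2.resize(p['color'][170:290,230:360],None,fx=5,fy=5))
"
```

```text
tcp [0.5167 0.1806 0.127 ] heading -2.8816 tilt 0.0011 q [-0.59  0.41  0.17  1.97 -0.1   0.77  1.47] t 12.9 w 0.0128 F [-4.  -1.3 11.8]
shift cm [-0.06 -0.01  0.2 ]
tool yaw (mod pi) -0.0
```

View pics/s9.png

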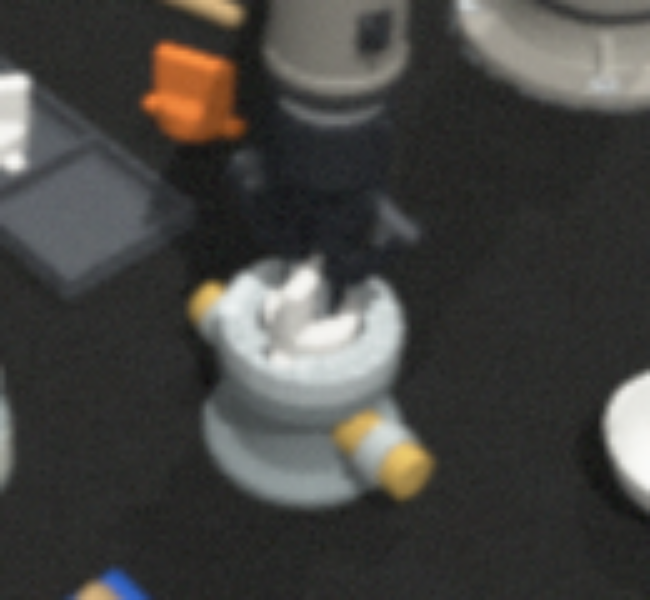

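View pics/w9.png

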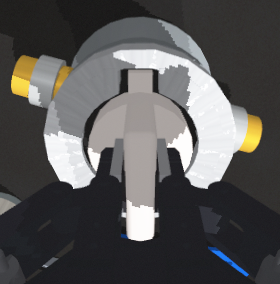

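Emit:
carry_out --series "0 0 0 0.15 0;0 0 0 0.17 0;0 0 0 0.17 0;0 0 0 0 0"

```text
clock: 13.5
tcp_pos: [0.5184, 0.1812, 0.1276]
orientation: [0.363, 3.116, 0.004]
contact_force: [0.1, -0.3, 10.3]
grip_width: 0.013
```

```bash
python3 -c "
from h import *
plan([0.5173,0.1806,0.125],0.26-1.37)
print(r.get_obs()['moment'])
p=eyes.grab_frame('wrist'); cv2.imwrite('pics/w10.png',p['color'][100:384,120:400])
"
```

```text
tcp [0.5184 0.1812 0.1276] heading 2.9097 tilt 0.0049 q [-0.68  0.42  0.29  1.98 -0.17  0.76  1.05] t 13.5 w 0.013 F [ 0.1 -0.3 10.3]
shift cm [ 0.1  -0.08  0.26]
tool yaw (mod pi) 0.878
[-0.19929799  0.16176062 -0.04875922]
```

View pics/w10.png

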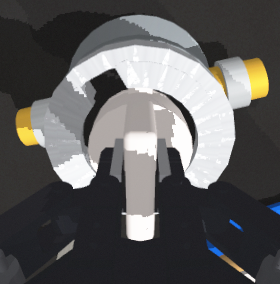

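Emit:
carry_out --series "0 0 0.05 0.17 0;0 0 0 0.17 0;0 0 0 0.17 0;0 0 0 0.17 0;0 0 0 0.12 0;0 0 0 0.05 0;0 0 0 0 0;0 0 0 0 0"

```text
clock: 14.55
tcp_pos: [0.5185, 0.1811, 0.1271]
orientation: [1.614, 2.692, 0.006]
contact_force: [0.5, -0.4, 10.4]
grip_width: 0.013
```

```bash
python3 -c "
from h import *
plan([0.5173,0.1806,0.125],0.26-1.37)
print(r.get_obs()['moment'])
p=eyes.grab_frame('wrist'); cv2.imwrite('pics/w11.png',p['color'][100:384,120:400])
"
```

```text
tcp [0.5185 0.1811 0.1271] heading 2.0616 tilt 0.0049 q [-0.85  0.45  0.5   1.99 -0.3   0.77  0.33] t 14.55 w 0.013 F [ 0.5 -0.4 10.4]
shift cm [ 0.02 -0.13  0.21]
tool yaw (mod pi) 0.03
[-0.16962423  0.14602543 -0.07056342]
```

View pics/w11.png

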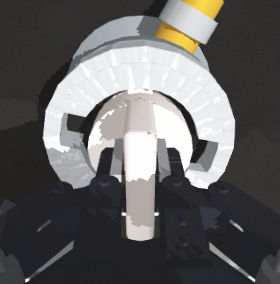

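Emit:
carry_out --series "0 0 0 0.05 0;0 0 0 0.04 0;0 0 0 0 0"

```text
clock: 14.98
tcp_pos: [0.5182, 0.181, 0.1272]
orientation: [1.723, 2.623, 0.004]
contact_force: [-0.6, -3.2, 13.0]
grip_width: 0.0135
```

```bash
python3 -c "
from h import *
plan([0.5173,0.1806,0.125],0.26-1.37)
print(r.get_obs()['moment'])
"
```

```text
tcp [0.5182 0.181  0.1272] heading 1.9788 tilt 0.0041 q [-0.86  0.45  0.53  1.99 -0.32  0.78  0.26] t 14.975 w 0.0135 F [-0.6 -3.2 13. ]
shift cm [ 0.   -0.1   0.22]
tool yaw (mod pi) -0.053
[-0.49658645  0.33826545  2.3466016 ]
```

Emit:
carry_out --series "0 0 -0.2 -0.02 0;0 0 -0.2 0 0;0 0 -0.2 0 0;0 0 -0.15 0 0;0 0 0 0 0;0 0 0 0 0"

```text
clock: 15.72
tcp_pos: [0.518, 0.181, 0.1329]
orientation: [1.701, 2.637, 0.003]
contact_force: [6.0, 0.1, -4.7]
grip_width: 0.013
```

```bash
python3 -c "
from h import *
plan([0.5173,0.1806,0.125],0.26-1.37)
print(r.get_obs()['moment'])
"
```

```text
tcp [0.518  0.181  0.1329] heading 1.9961 tilt 0.004 q [-0.86  0.44  0.53  1.99 -0.31  0.79  0.26] t 15.725 w 0.013 F [ 6.   0.1 -4.7]
shift cm [-0.01 -0.08  0.79]
tool yaw (mod pi) -0.035
[ 0.00478083 -1.08915737  1.60548479]
```

Emit:
carry_out --series "0 0 -0.1 0 0;0 0 -0.1 0 0;0 0 0 0 0"

```text
clock: 16.1
tcp_pos: [0.5179, 0.1809, 0.1346]
orientation: [1.701, 2.637, 0.003]
contact_force: [7.5, 0.3, -8.9]
grip_width: 0.0132
```

```bash
python3 -c "
from h import *
plan([0.5173,0.1806,0.125],0.26-1.37)
print(r.get_obs()['moment'])
p=eyes.grab_frame('wrist'); cv2.imwrite('pics/w12.png',p['color'][100:384,120:400])
"
```

```text
tcp [0.5179 0.1809 0.1346] heading 1.9956 tilt 0.0041 q [-0.87  0.44  0.53  1.99 -0.3   0.79  0.26] t 16.1 w 0.0132 F [ 7.5  0.3 -8.9]
shift cm [-0.   -0.07  0.95]
tool yaw (mod pi) -0.036
[ 0.24278942 -1.42018079  1.43652908]
```

View pics/w12.png

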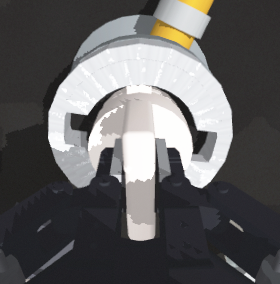

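Emit:
carry_out --series "0 0 0.1 -0.015 0;0 0 0.1 0 0;0 0 0 0 0;0 0 0 0 0.3;0 0 0 0 0.6;0 0 0 0 1;0 0 0 0 1;0 0 0 0 1"

```text
clock: 17.15
tcp_pos: [0.5161, 0.1804, 0.1327]
orientation: [-1.689, -2.649, 0.0]
contact_force: [-0.4, -0.1, 0.5]
grip_width: 0.0854
```

```bash
python3 -c "
from h import *
plan([0.5173,0.1806,0.125],0.26-1.37)
p=eyes.grab_frame('wrist'); cv2.imwrite('pics/w13.png',p['color'])
"
```

```text
tcp [0.5161 0.1804 0.1327] heading 2.0066 tilt 0.0003 q [-0.86  0.44  0.52  1.99 -0.3   0.79  0.27] t 17.15 w 0.0854 F [-0.4 -0.1  0.5]
shift cm [-0.03  0.12  0.77]
tool yaw (mod pi) -0.025
```

View pics/w13.png

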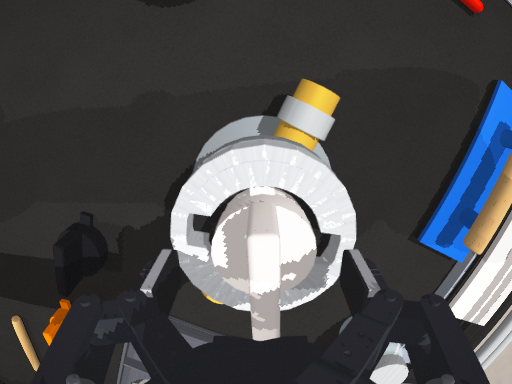

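Released cleanly and the cap stayed put. I'll back off upward and measure its height and angle.

Emit:
carry_out --series "0 0 -3 0 1;0 0 -5 0 1;-1.5 0 -5 0 1;-1.5 0 -3 0 1;0 0 0 0 1;0 0 0 0 1"

```text
clock: 17.95
tcp_pos: [0.5282, 0.1536, 0.292]
orientation: [-1.687, -2.649, 0.001]
contact_force: [-0.8, 0.4, -0.9]
grip_width: 0.0852
```

Run:
```python
from fit import *
o=r.get_obs(); p=eyes.grab_frame('wrist'); cv2.imwrite('pics/w14.png',p['color'])
plan([0.5173,0.1806,0.125])
im=p["color"]
X=np.array([.5182,.1812])
# draw bar wireframe for cap z options
big=cv2.resize(im,None,fx=4,fy=4,interpolation=cv2.INTER_CUBIC)
for z,col in [(0.099,(0,200,0)),(0.106,(0,0,255)),(0.094,(255,0,0))]:
    h=2.0;c,s=np.cos(h),np.sin(h)
    for a,b in [(32,7),(32,-7),(-32,-7),(-32,7)]:
        w=[X[0]+(c*a-s*b)/1000,X[1]+(s*a+c*b)/1000,z+.064]
        u=proj(p,w,o); cv2.circle(big,tuple(int(v) for v in (u*4+1.5)),3,col,1)
        print(z,np.round(u,1))
u=proj(p,[*X,0.11],o).astype(int)*4
cv2.imwrite('pics/w14c.png',big[max(u[1]-280,0):u[1]+280,max(u[0]-280,0):u[0]+280])
p=eyes.grab_frame('scene'); cv2.imwrite('pics/s14.png',cv2.resize(p['color'][170:290,230:360],None,fx=5,fy=5,interpolation=cv2.INTER_CUBIC))
```

```text
tcp [0.5279 0.1537 0.2915] heading 2.0076 tilt 0.0022 q [-0.91  0.25  0.62  1.83 -0.16  1.12  0.21] t 18.0 w 0.0854 F [-0.3  0.5 -0.4]
shift cm [ 2.88  0.22 16.65]
0.099 [255.  119.6]
0.099 [270.9 119.8]
0.099 [269.7 188.7]
0.099 [254.7 188.6]
0.106 [254.8 120.3]
0.106 [271.2 120.5]
0.106 [269.9 191.1]
0.106 [254.5 191. ]
0.094 [255.1 119.2]
0.094 [270.7 119.3]
0.094 [269.5 187.1]
0.094 [254.8 186.9]
```

View pics/w14c.png

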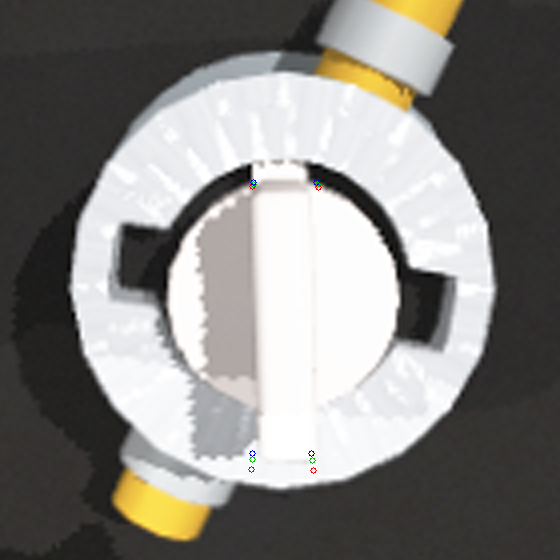

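View pics/s14.png

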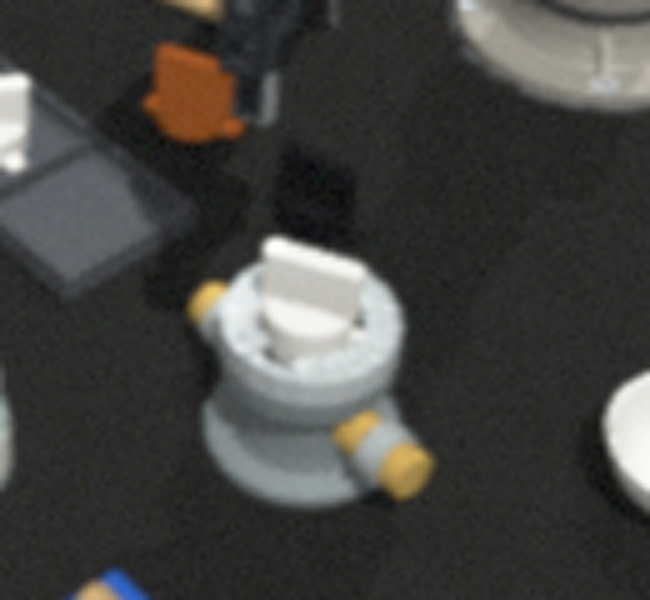

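Run:
```python
from h import *
p=eyes.grab_frame('wrist'); im=cv2.imread("pics/w13.png")
o=dict(tcp_pos=np.array([.5161,.1804,.1327]),orientation=np.array([-1.689,-2.649,0.0]))
big=cv2.resize(im[170:350,160:360],None,fx=4,fy=4,interpolation=cv2.INTER_CUBIC)
X=np.array([.5182,.1812])
def ln(P,col):
    u=np.array([(proj(p,w,o)-[160,170])*4+1.5 for w in P]); cv2.polylines(big,[u.astype(np.int32)],False,col,1)
for z,col in [(0.099,(0,200,0)),(0.106,(0,0,255)),(0.094,(255,0,0))]:
    h=2.005;c,s=np.cos(h),np.sin(h)
    W=lambda a,b,q:[X[0]+(c*a-s*b)/1000,X[1]+(s*a+c*b)/1000,z+q/1000]
    P=[W(-20,7,64),W(32,7,64),W(32,-7,64),W(-20,-7,64)]; ln(P,col); print(z,[np.round(proj(p,w,o),1).tolist() for w in P])
    ln([W(30*np.cos(t),30*np.sin(t),24) for t in np.linspace(-1.7,1.7,40)],col)
a=np.linspace(0,2*np.pi,90); ln([[X[0]+.057*np.cos(t),X[1]+.057*np.sin(t),.11] for t in a],(0,255,255))
cv2.imwrite("pics/w13c.png",big)
```

```text
0.099 [[248.7, 327.7], [246.5, 232.6], [282.3, 232.6], [277.9, 327.7]]
0.106 [[248.2, 338.1], [245.8, 241.1], [283.6, 241.1], [278.6, 338.0]]
0.094 [[249.0, 320.8], [247.0, 227.1], [281.5, 227.1], [277.4, 320.7]]
```

View pics/w13c.png

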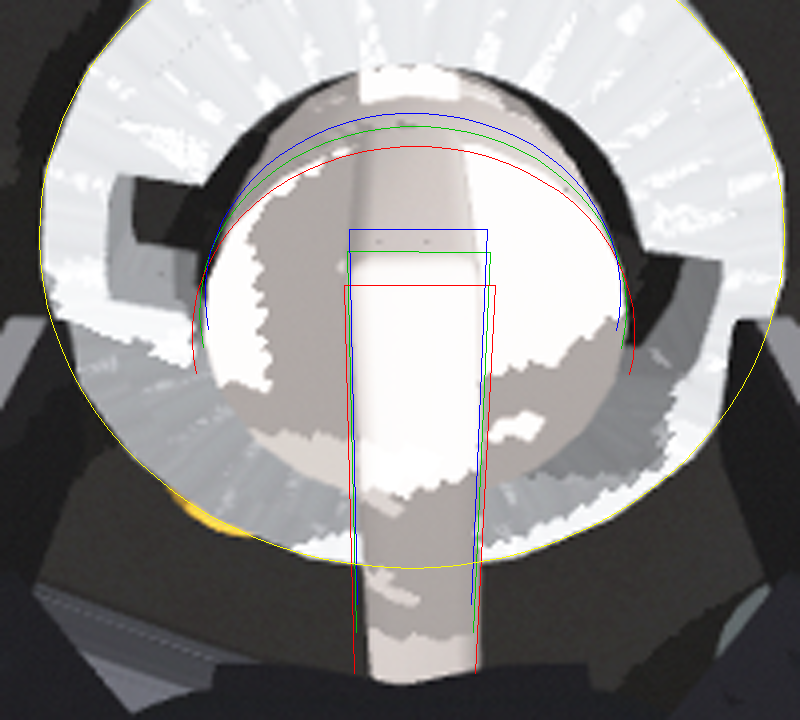

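Run:
```python
from h import *
p=eyes.grab_frame("top"); cv2.imwrite("pics/t15.png",p["color"])
o=r.get_obs();print(o["clock"],o["contact_force"]); print(r.hand_in())
```

```text
18.15 [-0.57165327 -0.96573263  0.52605444]
the job is handed in; nothing more can be done
None
```

View pics/t15.png

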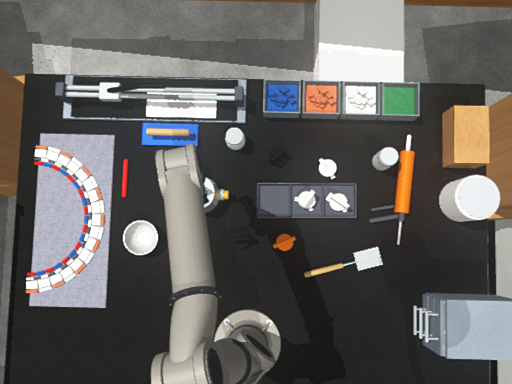

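I closed the housing with the matching cap (two narrow lugs, from the tray compartment nearest the housing) and handed the job in at 18.15 s. By my last checks it is locked, but the hand-in reports no verdict.

- **Insertion:** I found the entry slots at about 0.26 rad to the housing's x axis. I pushed the cap in to about 19 mm below the ring's top face, judged from the spring force and tool height. I then turned it clockwise about 1.42 rad, until the moment rose to 2.3 N m at the stop.
- **Lock:** I let it rise about 7 mm; a light upward pull was then resisted at about 9 N. After release, the wrist picture matched the bar's edge for an underside 11 mm below the ring, not the 4 or 16 mm positions.
- **Surroundings:** A last top picture shows the other two caps, the broken cap and the bystanders where they were, with the arm clear of everything. The arm partly hid the housing in that picture.
- **Disagreement:** The wrist picture and the tool readings differed by 1 to 2 mm on where the cap sat in the grip, which the ring's clearance absorbed. During the upward pull there was a small side force and moment, about 7 N and 1.4 N m. Both were gone once the gripper let go.

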